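# Turn the rotating bread stand until the tin loaf is at the front

## Task

Push the rotating bread stand round by its rim, for instance by the upright pegs, until the small brick-shaped tin loaf stands centred behind the blank card at the front of the stand, then take the fingers away. Do not touch or lift the goods: they ride round standing where they are on the plate. Leave the things on the counter around the stand alone.

Things in the scene. Friction and masses are not known exactly. Their poses are not given: they have to be found in the camera images.
- stand: fixed foot of the rotating bread stand, a wooden disc 230 mm across on the counter, at a place and yaw that vary. Origin: on the counter under the turning axis. Its +x axis points from the turning axis to the front of the stand, where the card is (roughly away from the robot); z up.
- carousel (a joint): angle (rad) by which the turning plate has turned since the start, about the vertical axis, anticlockwise from above positive; free for two turns either way. Light friction (0.15 N m, 1 N at the rim), a little damping: it stays where it is left, hardly coasting.
- card (a point): middle of the top edge of the blank white card that marks the front of the stand, 181 mm from the turning axis, 54 mm above the counter. The card is 80 mm wide and 55 mm tall in a dark frame 88 by 61 mm, slanting back at 45 degrees. It is fixed to the foot and does not turn with the plate.
- plate_centre (a point): centre of the turning plate's top face, on the turning axis, 55 mm above the counter. Plate: white laminate disc 320 mm across, 20 mm thick, with eight upright wooden pegs along its rim, 45 degrees apart.
- loaf_place (a point): the place on the plate's top face where the tin loaf stands: 78 mm from the axis along the plate's own x axis; turns with the plate
- peg0 (a point): top centre of rim peg 0, 90 mm above the counter; the peg is 13 mm thick and stands 35 mm out of the plate, 145 mm from the axis, at 22.5 degrees in the plate's own frame
- peg1 (a point): top centre of rim peg 1, 90 mm above the counter; the peg is 13 mm thick and stands 35 mm out of the plate, 145 mm from the axis, at 67.5 degrees in the plate's own frame
- peg2 (a point): top centre of rim peg 2, 90 mm above the counter; the peg is 13 mm thick and stands 35 mm out of the plate, 145 mm from the axis, at 112.5 degrees in the plate's own frame
- peg3 (a point): top centre of rim peg 3, 90 mm above the counter; the peg is 13 mm thick and stands 35 mm out of the plate, 145 mm from the axis, at 157.5 degrees in the plate's own frame
- peg4 (a point): top centre of rim peg 4, 90 mm above the counter; the peg is 13 mm thick and stands 35 mm out of the plate, 145 mm from the axis, at 202.5 degrees in the plate's own frame
- peg5 (a point): top centre of rim peg 5, 90 mm above the counter; the peg is 13 mm thick and stands 35 mm out of the plate, 145 mm from the axis, at 247.5 degrees in the plate's own frame
- peg6 (a point): top centre of rim peg 6, 90 mm above the counter; the peg is 13 mm thick and stands 35 mm out of the plate, 145 mm from the axis, at 292.5 degrees in the plate's own frame
- peg7 (a point): top centre of rim peg 7, 90 mm above the counter; the peg is 13 mm thick and stands 35 mm out of the plate, 145 mm from the axis, at 337.5 degrees in the plate's own frame
- tin_loaf: the small brick-shaped tin loaf, the only brick-shaped thing on the plate: 54 mm (along the plate's radius) by 96 mm by 50 mm high, brown crust, standing loose on the plate 78 mm from the axis. Origin: centre of its underside, z up.
- round_loaf: round domed loaf, 76 mm across, 46 mm high, loose on the plate 78 mm from the axis. Origin: centre of its underside, z up.
- flatbreads: stack of three flat round breads, 80 mm across, 27 mm high, one piece, loose on the plate 78 mm from the axis. Origin: centre of its underside, z up.
- rusk_tub: cardboard tub of rusks, 72 mm across, 45 mm high, loose on the plate 78 mm from the axis. Origin: centre of its underside, z up.
- jam_jar: jar of jam, 66 mm across, 95 mm high, loose on the counter beside the stand; to be left alone. Origin: centre of its underside.
- rice_packet: upright packet, 60 by 90 by 120 mm high, loose on the counter beside the stand; to be left alone. Origin: centre of its underside.
- tinned_fruit: food can, 74 mm across, 100 mm high, loose on the counter beside the stand; to be left alone. Origin: centre of its underside.
Things that resemble listed ones, but are neither listed nor needed, are in the scene too. What is shaped like the rusk_tub but red is not meant.

How it is judged:
At the end, for the whole second after the job is handed in: The tin loaf's centre is within 15 mm, sideways, of the line from the axis to the card, on the card's side, and within 30 mm of its place on the plate; the plate is at rest, all goods upright on it; things on the counter within 30 mm of their starts (y of tin_loaf in the frame of stand between -0.015 and 0.015 m and x of tin_loaf in the frame of stand above 0.04 m and horizontal distance between tin_loaf and loaf_place below 0.03 m and velocity of joint carousel between -0.05 and 0.05 rad/s and angle between each of tin_loaf, round_loaf, flatbreads, rusk_tub's own z axis and vertical below 0.2 rad and height (world z) of tin_loaf between 0.045 and 0.065 m and horizontal distance between each of tin_loaf, round_loaf, flatbreads, rusk_tub and plate_centre below 0.11 m and linear speed of each of tin_loaf, round_loaf, flatbreads, rusk_tub below 0.02 m/s and height (world z) of round_loaf between 0.045 and 0.065 m and height (world z) of flatbreads between 0.045 and 0.065 m and height (world z) of rusk_tub between 0.045 and 0.065 m and distance of each of jam_jar, rice_packet, tinned_fruit from where it was at the start of the episode below 0.03 m); the robot touches nothing.
It fails at once if the robot touches the goods on the plate (contact force between any of the fingers, the arm and tin_loaf above 1 N or contact force between any of the fingers, the arm and round_loaf above 1 N or contact force between any of the fingers, the arm and flatbreads above 1 N or contact force between any of the fingers, the arm and rusk_tub above 1 N).
It fails at once if goods are lifted off the plate or tipped (height (world z) of any of tin_loaf, round_loaf, flatbreads, rusk_tub above 0.07 m or angle between any of tin_loaf, round_loaf, flatbreads, rusk_tub's own z axis and vertical above 0.35 rad).
It fails at once if the tin loaf is shifted from its place on the plate (horizontal distance between tin_loaf and loaf_place above 0.03 m).
It fails at once if a thing on the counter is moved (distance of any of jam_jar, rice_packet, tinned_fruit from where it was at the start of the episode above 0.03 m).
It also fails if it takes over 58 s, if anything falls off the work surface, if the arm or the gripper's body presses on something with over 40 N, if the wrist force passes 120 N, or if a joint passes its speed limit or range.

## Robot

A 6-joint arm with a two-finger parallel gripper is mounted at the origin on the work surface. World frame = base frame: x ahead of the robot, y to its left, z up, the work surface at z = 0. Lengths are in m, angles in rad, forces in N, time in s.
With the tool pointing down it reaches from about 0.35 to 0.8 m from the base axis. Payload 7.3 kg.
Tool frame: the origin (TCP) lies at the centre of the arm's flange, where the gripper is bolted on; the fingertips stand robot.tcp_to_tips ahead of it and the grasp point (between the pads) lies 155 mm ahead of it (robot.tcp_to_tips is the distance from the TCP to the fingertips, in m); z points along the fingers, y is the direction in which the jaws open and shut (so a half turn about z gives the same grasp; the last joint's range is limited). The gripper opens to 85 mm and grips with 20 to 120 N. Pads are 22 mm wide; open, the fingers measure 114 mm over their backs; the gripper's body (76 mm by 85 mm) begins 54 mm behind the grasp point. The pads swing forward as they close: fully open they stand 13 mm farther back than shut.
Start: joints at [-1.453, 0.342, 1.524, -0, 1.275, -0.146], TCP at [0.137, -0.507, 0.405] pointing down, gripper open.
Joint ranges: [-2.53, 2.53], [-0.77, 2.02], [0.04, 2.7], [-1, 4.14], [0.28, 2.66], [-3.11, 3.11]. Speed limits (rad/s): [2.57, 2.57, 3.14, 3.14, 3.14, 3.14].

## Interface

Orientations are given as a unit quaternion [x, y, z, w].
In Python, from rig import robot, cams gives the robot as it stands. The module is installed in compiled form; this text tells all that it offers.
- The arm moves only by the tool drive_tool, never from a script. Its argument "plan" is a list of rows, each a list of 4 numbers: the shift along the tool's x, y, z in m, then the turn about the tool's z in rad. A call has 1 to 10 rows; each row shifts and turns the pose as measured when the row begins, along the tool's axes as they then stand; what a row does not reach is not made up. A row lasts 1/10 s, in which the tool goes at most 50 mm and 8.59 degrees, less where a joint would pass 70% of its speed; a pose out of reach is approached as far as the arm can. A call is refused whole if a number of a shift passes 0.05 or a number of a turn 0.15, either way. A call with a gripper value outside its range is refused whole. "claw" is the opening, from 0 (shut) to 1 (fully open), set as the call begins (left out, the last holds). The fingers move at their own pace and stop on an object; "grip_force" is the grip in N (left out, the last holds). Time passes only in rows, so rows that do not move let the fingers close. It gives the time, the measured TCP pose, the force and the opening at its end, in the units of the state.
- robot.observe(): the state, without advancing time (a new reading comes with each control period).
- cams.read_camera(name): name is "side" or "top" or "wrist"; returns (picture, depth): 400x640x3 uint8, red, green, blue; 400x640 float32, m along the optical axis (not along the pixel's ray), 0 where there is no reading.
- cams.get_calibration(name): a dict with "camera_matrix" (3x3 intrinsics, pixels), "origin" and "attitude" of the camera in the world; the wrist camera has in their place "tool_from_camera" (4x4, takes a point from camera to tool coordinates, whose origin is the TCP and whose axes are the flange's). Camera axes: x right, y up, looking along -z (the intrinsics and any distortion apply to the point x, -y, -z); pixel columns grow to the right and rows downward; lengths in m; the calibration is good to about 2 mm. The wrist camera is an equidistant fisheye: a pixel r from the principal point sees the ray r / f radians off the axis. A picture is of the moment at which its call begins: read the wrist's pose just before it. get_calibration takes no time and is no camera call.
- robot.close_job(): hands the job in, once; it reports no verdict.
The state is a dict: "time": time; "joint_pos": joint angles; "joint_vel": joint speeds; "tau": joint torques, N m; "tcp_pos": TCP position; "ee_rot": TCP orientation; "contact_force": force on the tool from outside, world axes, zero at the start; "ft_torque": the same for the moment, N m; "opening": finger opening in m.
Only numpy, scipy, OpenCV 4.12 (cv2) and the standard library are available. Lean on these libraries where they do the work, as an engineer would, in place of code of your own. Each camera call takes 0.05 s, during which the arm holds its last target. There are 200 camera calls.

## Working session

There is one attempt and no reset: what is moved stays moved. The work goes in short steps, Python scripts to look and compute and a tool call to move; the robot and the scene stay as the last step left them, time stands still between calls to the robot, and variables do not carry over. Pictures are saved under pics/ and viewed, about 8 in all and at most 12, crops included, and the job is handed in when it is done.

Besides the shell and the picture viewer there is one more tool, called in YAML: its name, and indented under it one key for each argument. drive_tool: Moves the arm, as the interface text tells. Its arguments: {"type":"object","properties":{"plan":{"type":"array"},"claw":{"type":"number"},"grip_force":{"type":"number"}},"required":["plan"]}

```bash
mkdir -p pics; cat > h.py <<'E'
from rig import robot, cams
import numpy as np, cv2
from scipy.spatial.transform import Rotation as R
def cal(n):
    c=cams.get_calibration(n); A=np.array(c["attitude"],float)
    if A.size==4: A=R.from_quat(A).as_matrix()
    return np.array(c["camera_matrix"]),np.array(c["origin"]),A.reshape(3,3)
def ray(n,u,v,z):
    K,o,A=cal(n); d=A@np.array([(u-K[0,2])/K[0,0],-(v-K[1,2])/K[1,1],-1]); return o+d*(z-o[2])/d[2]
def proj(n,P):
    K,o,A=cal(n); p=A.T@(np.array(P)-o); return K[0,2]+K[0,0]*p[0]/-p[2],K[1,2]+K[1,1]*p[1]/p[2]
E
python3 - <<'E'
from h import *
for n in("top","side"):
    p,d=cams.read_camera(n); cv2.imwrite(f"pics/{n}0.png",p[:,:,::-1]); np.save(f"{n}0.npy",d); print(n,cams.get_calibration(n))
print(robot.observe(), robot.tcp_to_tips)
E
```

```text
top {'camera_matrix': array([[520.82732489,   0.        , 323.19358696],
       [  0.        , 520.82732489, 203.74759675],
       [  0.        ,   0.        ,   1.        ]]), 'origin': array([ 0.32731001, -0.01415595,  1.51602744]), 'attitude': array([ 0.06786581, -0.06630753, -0.70230713,  0.70552267])}
side {'camera_matrix': array([[387.11002439,   0.        , 317.51754622],
       [  0.        , 387.11002439, 207.70952234],
       [  0.        ,   0.        ,   1.        ]]), 'origin': array([-0.03819807,  0.60178812,  0.70091753]), 'attitude': array([-0.17842653,  0.41965841,  0.82093127, -0.34368974])}
{'time': 0.1, 'joint_pos': array([-1.45299269e+00,  3.42638160e-01,  1.52487309e+00,  1.91622682e-05,
        1.27538916e+00, -1.46006647e-01]), 'joint_vel': array([ 0.00046023, -0.00144441, -0.00200369, -0.00092826, -0.00025731,
        0.00066511]), 'tau': array([ 1.80547253e-03, -4.34447622e+01, -2.46490842e+01, -1.51928284e-04,
        4.68516344e-03,  1.48311136e-05]), 'tcp_pos': array([ 0.13690741, -0.50672406,  0.40411992]), 'ee_rot': array([ 9.91313279e-01,  1.31520172e-01,  1.83837151e-05, -6.53682261e-04]), 'contact_force': array([-1.27749519, -0.32666966, -0.37556526]), 'ft_torque': array([-0.06547513, -0.04216511, -0.03090963]), 'opening': 0.08538818425935886} 0.1734
```

View pics/top0.png

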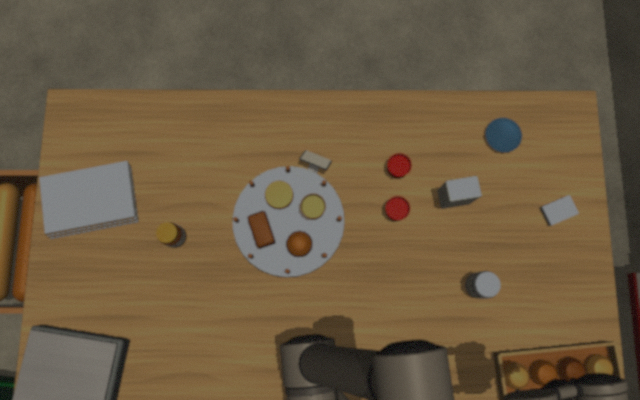

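View pics/side0.png

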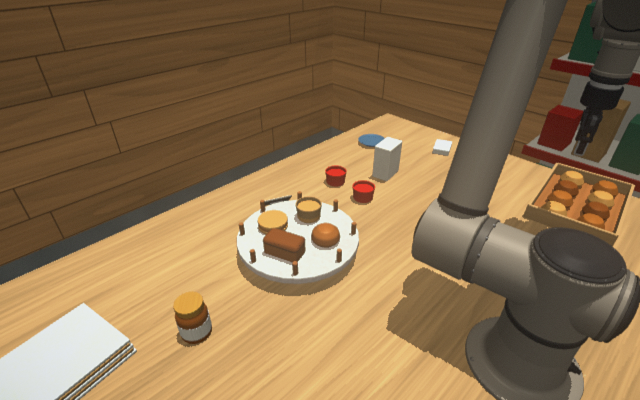

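```bash
cat > meas.py <<'E'
from h import *
def measure(p,fix=None):
    hsv=cv2.cvtColor(p,cv2.COLOR_RGB2HSV); roi=np.zeros(p.shape[:2],np.uint8); cv2.circle(roi,(288,221),64,255,-1)
    w=cv2.morphologyEx(cv2.inRange(hsv,(0,0,100),(179,55,255))&roi,cv2.MORPH_OPEN,np.ones((3,3)))
    c=max(cv2.findContours(w,0,1)[0],key=cv2.contourArea); h=cv2.convexHull(c)
    P=np.array([ray("top",u,v,.055)[:2] for u,v in h[:,0]+0.0])
    s=np.linalg.lstsq(np.c_[2*P,np.ones(len(P))],(P**2).sum(1),rcond=None)[0]; ctr=s[:2]; r=np.sqrt(s[2]+ctr@ctr)
    b=cv2.inRange(hsv,(0,110,30),(14,255,255))&roi
    out=[]
    for c in cv2.findContours(b,0,1)[0]:
        a=cv2.contourArea(c); (u,v),(x,y),an=cv2.minAreaRect(c); out.append((a,u,v,x,y,c))
    return ctr,r,out
if __name__=="__main__":
    p,_=cams.read_camera("top"); ctr,r,o=measure(p); print("centre",ctr,"r",r)
    for a,u,v,x,y,c in o:
        q=ray("top",u,v,.105 if a>200 else .09 if a<60 else .08)[:2]-ctr; print(round(a),round(u),round(v),round(x),round(y),"rad %.3f ang %.1f"%(np.hypot(*q),np.degrees(np.arctan2(q[1],q[0]))))
    d=np.load("top0.npy")
    x=cv2.resize(p[140:290,220:370],None,fx=4,fy=4,interpolation=cv2.INTER_CUBIC); cv2.imwrite("pics/crop%d.png"%(robot.observe()["time"]*100),x[:,:,::-1])
E
python3 meas.py; ls pics
```

```text
centre [0.56145577 0.08922671] r 0.15942428934208375
2 287 270 1 2 rad 0.145 ang -179.2
2 250 256 1 2 rad 0.145 ang 136.4
4 324 255 2 2 rad 0.145 ang -135.1
406 298 244 23 23 rad 0.080 ang -155.7
2 235 219 2 1 rad 0.144 ang 91.9
2 339 218 1 2 rad 0.143 ang -90.2
518 261 229 33 17 rad 0.079 ang 115.9
2 324 182 3 1 rad 0.142 ang -44.8
4 251 183 3 2 rad 0.144 ang 46.3
0 320 170 0 0 rad 0.164 ang -33.3
4 287 168 3 2 rad 0.144 ang 0.9
0 299 162 0 0 rad 0.163 ang -10.8
crop15.png
side0.png
top0.png
```

View pics/crop15.png

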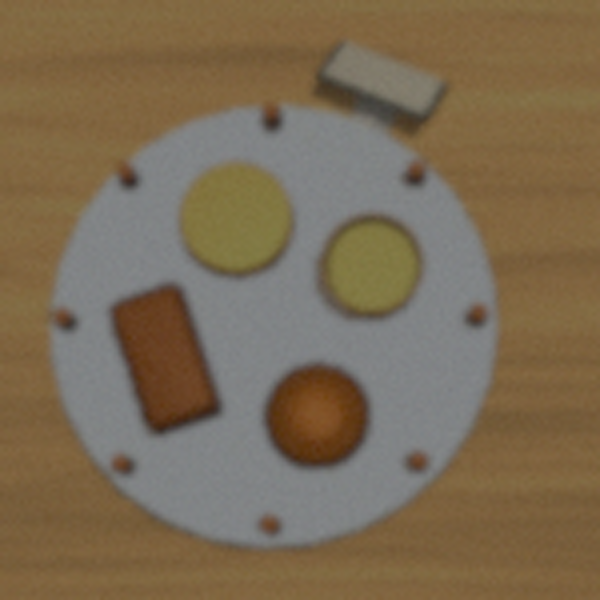

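```bash
python3 - <<'E'
from h import *
p=cv2.imread("pics/top0.png")[:,:,::-1].copy(); hsv=cv2.cvtColor(p,cv2.COLOR_RGB2HSV)
ctr=np.array([.5615,.0892])
roi=np.zeros(p.shape[:2],np.uint8); cv2.rectangle(roi,(295,145),(336,176),255,-1)
m=cv2.inRange(hsv,(0,0,110),(179,75,255))&roi
yy,xx=np.mgrid[:400,:640]; m[np.hypot(xx-288,yy-221)<57]=0
c=max(cv2.findContours(m,0,1)[0],key=cv2.contourArea); print(cv2.contourArea(c),cv2.minAreaRect(c))
(u,v),_,_=cv2.minAreaRect(c)
for z in(.03,.035,.04):
  q=ray("top",u,v,z)[:2]-ctr; print(q,np.hypot(*q),np.degrees(np.arctan2(q[1],q[0])))
bp=np.array([ray("top",*b,.035)[:2] for b in cv2.boxPoints(cv2.minAreaRect(c))]); e=np.diff(np.r_[bp,bp[:1]],axis=0); print(e,np.degrees(np.arctan2(e[:,1],e[:,0])))
d=np.load("top0.npy"); K,o,A=cal("top")
# height map of counter objects
U=np.stack([(xx-K[0,2])/K[0,0],-(yy-K[1,2])/K[1,1],-np.ones_like(xx,float)],-1)*d[...,None]
W=U@A.T+o
m2=((W[...,2]>.03)&(d>0)).astype(np.uint8)
for c in cv2.findContours(m2,0,1)[0]:
  if cv2.contourArea(c)>60:
    k=np.zeros_like(m2); cv2.drawContours(k,[c],-1,1,-1); w=W[(k>0)&(m2>0)]; print(cv2.boundingRect(c),w.min(0).round(3),w.max(0).round(3))
E
```

```text
213.0 ((315.5690002441406, 158.8275909423828), (26.554433822631836, 9.284768104553223), 21.80141258239746)
[ 0.18670364 -0.07621562] 0.20166078322799028 -22.206122133933807
[ 0.18528747 -0.07630694] 0.20038512113247095 -22.383332891587617
[ 0.1838713  -0.07639826] 0.199111400492561 -22.562812627880287
[[ 0.02642733 -0.00985817]
 [-0.02986184 -0.07292737]
 [-0.02623152  0.01005535]
 [ 0.02966604  0.07273019]] [ -20.45698621 -112.26781101  159.02663594   67.80986338]
(497, 341, 132, 59) [ 0.077 -0.826  0.03 ] [ 0.231 -0.321  0.631]
(280, 334, 175, 66) [ 0.109 -0.205  0.201] [0.276 0.091 0.76 ]
(13, 325, 115, 75) [0.072 0.53  0.03 ] [0.267 0.805 0.088]
(467, 271, 34, 28) [ 0.346 -0.487  0.03 ] [ 0.419 -0.415  0.111]
(156, 222, 29, 25) [0.487 0.387 0.03 ] [0.553 0.45  0.104]
(386, 196, 25, 24) [ 0.566 -0.26   0.03 ] [ 0.634 -0.19   0.055]
(439, 176, 43, 31) [ 0.605 -0.443  0.03 ] [ 0.677 -0.346  0.13 ]
(233, 166, 112, 111) [ 0.403 -0.07   0.037] [0.721 0.246 0.113]
(41, 161, 94, 72) [0.527 0.537 0.03 ] [0.739 0.818 0.041]
(388, 153, 24, 24) [ 0.693 -0.266  0.03 ] [ 0.764 -0.198  0.055]
(299, 152, 31, 18) [ 0.71  -0.027  0.03 ] [0.769 0.061 0.06 ]
```

The tin loaf is the only brick on the plate, at top pixel (261,229). The round loaf at (298,244) is a dome and the other two goods are yellow discs. The card is at (316,160), at −22.4° about the axis, and the loaf is at about 115°. I need to turn the plate about −137° (clockwise), by straddling the peg at −90° with loosely open fingers.

drive_tool:
  plan:
    - [0.038,-0.023,0,0]
    - [0.038,-0.023,0,0]
    - [0.038,-0.023,0,0]
    - [0.038,-0.023,0,0]
    - [0.038,-0.023,0,0]
    - [0.038,-0.023,0,0]
    - [0.038,-0.023,0,0]
    - [0.038,-0.023,0,0]
    - [0.038,-0.023,0,0]
    - [0.038,-0.023,0,0]
  claw: 0.4

```text
time: 1.15
tcp_pos: [0.4515, -0.1779, 0.402]
ee_rot: [0.992, 0.126, -0.001, -0.001]
contact_force: [1.2, -0.7, 0.2]
opening: 0.0339
```

drive_tool:
  plan:
    - [0,0,0,-0.14]
    - [0,0,0,-0.14]
    - [0,0,0,-0.14]
    - [0,0,0,-0.14]
    - [0,0,0,-0.14]
    - [0,0,0,-0.14]
    - [0,0,0,-0.14]
    - [0,0,0,-0.14]
    - [0,0,0,-0.14]
    - [0,0,0,-0.05]

```text
time: 2.15
tcp_pos: [0.455, -0.171, 0.3991]
ee_rot: [0.687, 0.726, 0.0, -0.005]
contact_force: [0.7, -0.6, -0.8]
opening: 0.0341
```

```bash
cat > st.py <<'E'
from h import *
import sys
# usage: st.py tx ty tyaw tz -> tool-frame shift to target
s=robot.observe(); Rm=R.from_quat(s["ee_rot"]).as_matrix(); p=s["tcp_pos"]; yaw=np.degrees(np.arctan2(Rm[1,0],Rm[0,0]))
c=np.array([.5615,.0892]); q=p[:2]-c
print("t%.1f"%s["time"],p.round(4),"yaw %.1f"%yaw,"rad %.4f th %.1f"%(np.hypot(*q),np.degrees(np.arctan2(q[1],q[0]))),"q6 %.2f"%s["joint_pos"][5],"F",s["contact_force"].round(1),"open %.4f"%s["opening"], "tilt",(Rm[:,2]).round(4))
if len(sys.argv)>1:
    x,y,w,z=map(float,sys.argv[1:]); print("shift",(Rm.T@(np.array([x,y,z])-p)).round(4),"turn",np.round(-np.radians((w-yaw+180)%360-180),3))
E
python3 st.py .563 -.058 90.65 .3
```

```text
t2.1 [ 0.455  -0.171   0.3991] yaw 93.2 rad 0.2812 th -112.2 q6 -0.57 F [ 0.7 -0.6 -0.8] open 0.0341 tilt [-0.0066  0.007  -1.    ]
shift [0.1061 0.1147 0.0991] turn 0.044
```

drive_tool:
  plan:
    - [0.025,0.03,0,0]
    - [0.027,0.029,0,0.02]
    - [0.027,0.029,0,0.02]
    - [0.027,0.027,0,0]
    - [0,0,0.04,0]
    - [0,0,0.04,0]
    - [0,0,0,0]

```text
time: 2.85
tcp_pos: [0.5695, -0.0555, 0.3163]
ee_rot: [0.702, 0.712, 0.0, -0.004]
contact_force: [-0.6, 0.6, -0.4]
opening: 0.0344
```

```bash
python3 st.py .563 -.058 90.65 .243; python3 - <<'E'
from h import *
p,_=cams.read_camera("side"); cv2.imwrite("pics/side1.png",cv2.resize(p[130:330,180:420],None,fx=3,fy=3)[:,:,::-1])
E
```

```text
t2.9 [ 0.5695 -0.0555  0.3163] yaw 90.8 rad 0.1449 th -86.8 q6 -0.25 F [-0.6  0.6 -0.4] open 0.0344 tilt [-0.0054  0.0065 -1.    ]
shift [-0.0029 -0.0062  0.0733] turn 0.003
```

View pics/side1.png

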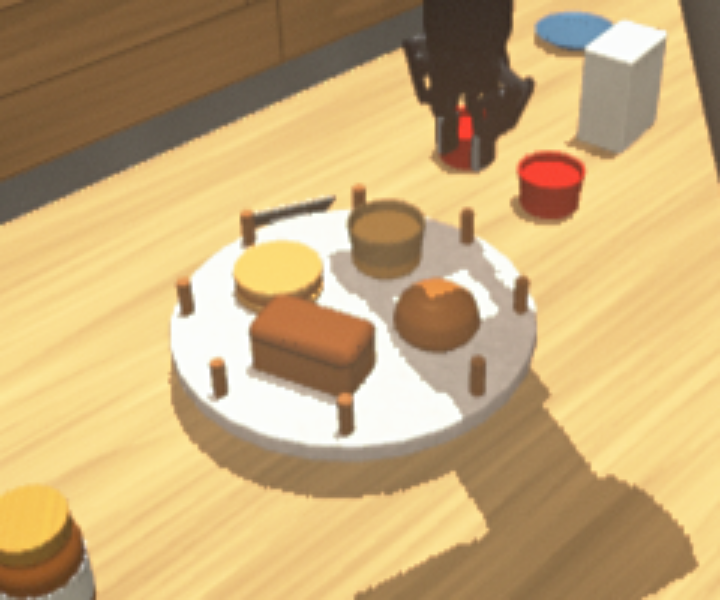

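The side view shows the fingers above the peg at crop pixel (467,225), clear of the rusk tub. I'll align over it and lower.

drive_tool:
  plan:
    - [-0.003,-0.006,0.02,0]
    - [0,0,0.02,0]
    - [0,0,0.02,0]
    - [0,0,0.01,0]
    - [0,0,0,0]

```text
time: 3.4
tcp_pos: [0.5674, -0.0611, 0.258]
ee_rot: [0.703, 0.711, 0.005, 0.004]
contact_force: [0.5, -0.4, 0.6]
opening: 0.0342
```

```bash
python3 st.py .563 -.058 90.65 .24;  python3 - <<'E'
from h import *
p,_=cams.read_camera("side"); cv2.imwrite("pics/side2.png",cv2.resize(p[130:270,280:420],None,fx=4,fy=4)[:,:,::-1])
E
```

```text
t3.4 [ 0.5674 -0.0611  0.258 ] yaw 90.7 rad 0.1504 th -87.7 q6 -0.26 F [ 0.5 -0.4  0.6] open 0.0342 tilt [ 0.0138  0.0015 -0.9999]
shift [ 0.0031 -0.0046  0.018 ] turn 0.0
```

View pics/side2.png

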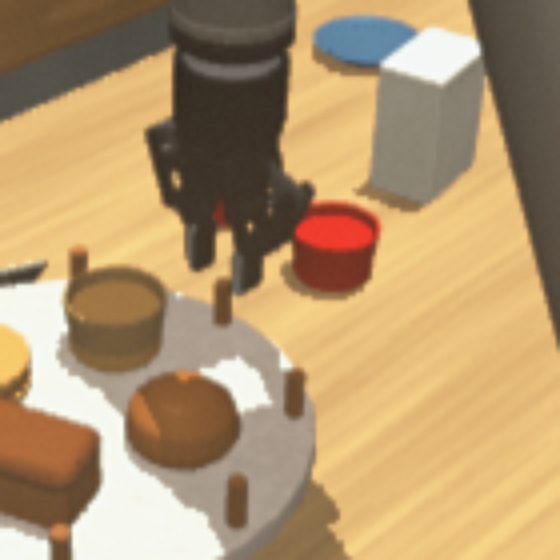

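Peg top at crop pixel (222,283) sits between the fingertips at (200,265) and (245,285). I'll lower 18 mm more.

drive_tool:
  plan:
    - [0.001,-0.004,0.01,0]
    - [0,0,0.01,0]
    - [0,0,0,0]

```text
time: 3.75
tcp_pos: [0.5646, -0.0605, 0.2407]
ee_rot: [0.703, 0.711, 0.007, 0.007]
contact_force: [-0.0, 0.6, 0.7]
opening: 0.034
```

drive_tool:
  plan:
    - [0,-0.005,0,0.03]
    - [0,-0.005,0,0.03]
    - [0,-0.007,0,0.05]
    - [0,-0.009,0,0.06]
    - [0.001,-0.01,0,0.07]

```text
time: 4.25
tcp_pos: [0.5283, -0.0567, 0.2408]
ee_rot: [0.788, 0.616, 0.01, 0.008]
contact_force: [1.6, -2.9, 0.1]
opening: 0.0345
```

```bash
python3 st.py; python3 meas.py|awk '$1!=0'
```

```text
t4.2 [ 0.5283 -0.0567  0.2408] yaw 76.0 rad 0.1497 th -102.8 q6 -0.01 F [ 1.6 -2.9  0.1] open 0.0345 tilt [ 0.0253 -0.0014 -0.9997]
centre [0.56470894 0.09639258] r 0.1538091281253092
2 280 270 1 2 rad 0.149 ang 176.2
2 246 250 1 2 rad 0.141 ang 132.2
362 294 245 20 24 rad 0.084 ang -161.4
5 236 213 3 2 rad 0.137 ang 85.4
514 260 226 33 17 rad 0.073 ang 113.0
4 256 179 4 1 rad 0.136 ang 37.8
4 294 168 2 4 rad 0.142 ang -9.3
```

drive_tool:
  plan:
    - [0.0005,-0.012,0,0.07]
    - [0.0005,-0.012,0,0.07]
    - [0.0005,-0.012,0,0.07]
    - [0.0005,-0.012,0,0.07]
    - [0.0005,-0.012,0,0.07]
    - [0.0005,-0.012,0,0.07]

```text
time: 4.9
tcp_pos: [0.4631, -0.0252, 0.2414]
ee_rot: [0.903, 0.429, 0.014, 0.01]
contact_force: [1.1, -2.7, -0.4]
opening: 0.034
```

```bash
sed -i 's/ctr,r,o=measure(p);/ctr,r,o=measure(p); ctr=np.array([.5615,.0892]);/' meas.py; python3 st.py; python3 meas.py|awk '$1!=0'
```

```text
t4.9 [ 0.4631 -0.0252  0.2414] yaw 50.8 rad 0.1509 th -130.7 q6 0.46 F [ 1.1 -2.7 -0.4] open 0.0340 tilt [ 0.0341 -0.0056 -0.9994]
centre [0.5615 0.0892] r 0.15898659279737817
3 257 262 2 2 rad 0.147 ang 146.8
404 283 246 23 24 rad 0.080 ang 173.0
4 236 228 3 2 rad 0.145 ang 101.9
4 338 209 2 2 rad 0.143 ang -79.8
528 259 213 18 33 rad 0.076 ang 81.1
4 244 190 3 2 rad 0.145 ang 57.0
3 317 176 2 3 rad 0.143 ang -34.3
2 279 169 3 2 rad 0.143 ang 10.9
```

drive_tool:
  plan:
    - [0.0008,-0.012,0,0.08]
    - [0.0008,-0.012,0,0.08]
    - [0.0008,-0.012,0,0.08]
    - [0.0008,-0.012,0,0.08]
    - [0.0008,-0.012,0,0.08]
    - [0.0008,-0.012,0,0.08]
    - [0.0008,-0.012,0,0.08]
    - [0.0008,-0.012,0,0.08]
    - [0.0008,-0.012,0,0.08]
    - [0.0008,-0.012,0,0.08]

```text
time: 5.95
tcp_pos: [0.4109, 0.0807, 0.2413]
ee_rot: [0.999, 0.034, 0.018, 0.006]
contact_force: [-0.5, -2.1, 0.9]
opening: 0.034
```

```bash
python3 st.py
```

```text
t6.0 [0.4109 0.0807 0.2413] yaw 3.9 rad 0.1509 th -176.8 q6 1.53 F [-0.5 -2.1  0.9] open 0.0340 tilt [ 0.0361 -0.0101 -0.9993]
```

drive_tool:
  plan:
    - [0.0008,-0.012,0,0.08]
    - [0.0008,-0.012,0,0.08]
    - [0.0008,-0.012,0,0.08]
    - [0.0008,-0.012,0,0.08]
    - [0.0008,-0.012,0,0.08]
    - [0.0008,-0.012,0,0.08]
    - [0.0008,-0.012,0,0.08]
    - [0.0008,-0.01,0,0.07]
    - [0.0005,-0.008,0,0.05]
    - [0,-0.005,0,0.03]

```text
time: 6.95
tcp_pos: [0.4436, 0.1832, 0.2417]
ee_rot: [0.947, -0.321, 0.014, 0.003]
contact_force: [1.2, -2.2, 0.3]
opening: 0.0343
```

```bash
python3 st.py; python3 meas.py|awk '$1!=0'
```

```text
t7.0 [0.4436 0.1832 0.2417] yaw -37.5 rad 0.1508 th 141.5 q6 2.48 F [ 1.2 -2.2  0.3] open 0.0343 tilt [ 0.0249 -0.0144 -0.9996]
centre [0.5615 0.0892] r 0.15905734444570033
2 296 270 2 1 rad 0.147 ang -169.4
2 330 248 1 2 rad 0.145 ang -125.5
4 236 228 3 2 rad 0.145 ang 101.9
4 338 210 2 2 rad 0.143 ang -80.3
370 260 214 23 23 rad 0.073 ang 85.0
4 245 190 3 2 rad 0.143 ang 56.2
516 293 191 32 18 rad 0.074 ang -11.6
4 317 176 3 2 rad 0.144 ang -34.7
2 279 169 2 4 rad 0.143 ang 10.8
```

drive_tool:
  plan:
    - [0.0005,-0.006,0,0.04]
    - [0.0005,-0.007,0,0.05]
    - [0.0005,-0.006,0,0.04]
    - [0.0005,-0.005,0,0.03]
    - [0,-0.003,0,0.01]
    - [0,0,0,0]

```text
time: 7.6
tcp_pos: [0.463, 0.202, 0.2417]
ee_rot: [0.917, -0.399, 0.012, 0.003]
contact_force: [-0.3, -0.3, -0.3]
opening: 0.0339
```

```bash
python3 st.py; python3 meas.py|awk '$1!=0'
```

```text
t7.6 [0.463  0.202  0.2417] yaw -47.0 rad 0.1498 th 131.1 q6 2.67 F [-0.3 -0.3 -0.3] open 0.0339 tilt [ 0.0194 -0.0155 -0.9997]
centre [0.5615 0.0892] r 0.15915234658252542
4 286 271 2 2 rad 0.147 ang 179.7
1 324 256 1 1 rad 0.145 ang -135.8
3 339 219 1 3 rad 0.144 ang -91.1
396 262 210 22 23 rad 0.072 ang 73.5
4 324 183 1 4 rad 0.143 ang -45.6
4 252 182 3 2 rad 0.143 ang 45.2
523 298 192 32 18 rad 0.074 ang -22.4
5 288 168 3 3 rad 0.143 ang 0.2
```

The loaf is at −22.4° and the card at −22.4°. Next I centre the fingers off the peg and lift away.

drive_tool:
  plan:
    - [0,0.005,0,0]
    - [0,0,-0.01,0]
    - [0,0,-0.03,0]
    - [0,0,-0.04,0]
    - [0,0,-0.05,0]
    - [0,0,-0.05,0]
    - [-0.04,0,0,0]
    - [-0.04,0,0,0]
    - [-0.04,0,0,0]
    - [0,0,0,0]

```text
time: 8.65
tcp_pos: [0.3692, 0.2882, 0.4325]
ee_rot: [0.917, -0.399, 0.014, -0.0]
contact_force: [0.9, -0.5, -0.7]
opening: 0.0345
```

```bash
python3 st.py; python3 meas.py|awk '$1!=0'; ls -t pics|head -1; cp pics/$(ls -t pics|head -1) pics/final.png
python3 - <<'E'
from h import *
p,_=cams.read_camera("side"); cv2.imwrite("pics/sidef.png",p[:,:,::-1])
E
```

```text
t8.7 [0.3692 0.2882 0.4325] yaw -47.0 rad 0.2767 th 134.0 q6 2.90 F [ 0.9 -0.5 -0.7] open 0.0345 tilt [ 0.026  -0.0104 -0.9996]
centre [0.5615 0.0892] r 0.15941044305590502
3 286 271 2 2 rad 0.147 ang 179.7
1 324 256 1 1 rad 0.145 ang -135.8
2 250 255 2 2 rad 0.145 ang 135.9
2 339 219 1 2 rad 0.144 ang -90.8
4 235 219 3 2 rad 0.144 ang 91.3
403 262 210 23 23 rad 0.071 ang 73.9
4 324 183 1 4 rad 0.143 ang -45.6
6 251 182 4 2 rad 0.144 ang 45.6
528 298 193 32 18 rad 0.074 ang -22.8
6 288 168 4 2 rad 0.143 ang 0.2
crop869.png
```

View pics/final.png

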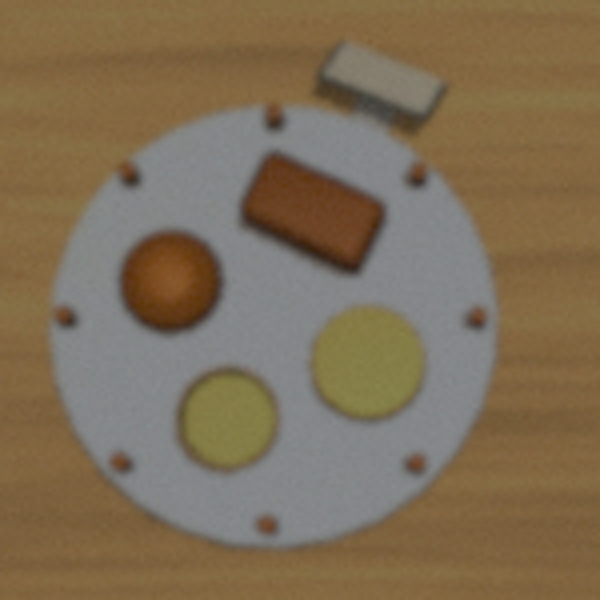

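View pics/sidef.png

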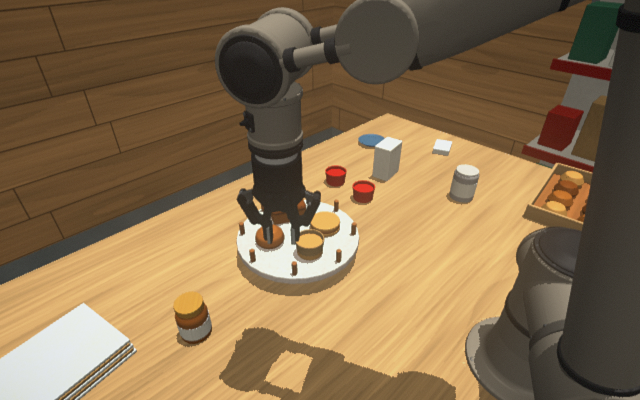

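In the crop, the loaf at (313,212) stands squarely behind the card at (382,80). All goods are upright, the arm is clear at 0.43 m, and the jar, packet and can look unmoved.

```bash
python3 -c "
from rig import robot; print(robot.close_job())"
```

```text
the job is handed in; nothing more can be done
None
```

The tin loaf now stands behind the card, and the job is handed in. I straddled one rim peg loosely with the open fingers and pushed the plate about 136° clockwise. Then I centred the fingers off the peg, lifted and backed away, at about 8.7 s on the robot's clock.

- **Alignment:** in the last top image the loaf lies at −22.8° about the axis and its place on the plate, from the pegs, at about −22°. The card lies at −22.4°, so the sideways error is under about 1 mm, with the limit at 15 mm. Reading the loaf from its visible top adds an uncertainty of up to about 3° (4 mm).
- **Goods:** they look upright and in place, and the pushing forces read about 3 N at most.
- **Counter:** the jar, packet and can look unmoved in the side picture; I did not measure them again.
- **Disagreements:** plate-centre fits made while the arm hid part of the plate were off by several mm, so I kept the first unobstructed fit. The tool also drifted up to 2° off vertical, with no visible effect.

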